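# Run a repaired rechargeable fan through its speeds

### The arm

A 6-joint arm with a two-finger parallel gripper is mounted at the origin on the work surface. World frame = base frame: x ahead of the robot, y to its left, z up, the work surface at z = 0. Lengths are in mm, angles in rad, forces in N, time in s.
With the tool pointing down it reaches from about 350 to 975 mm from the base axis. Payload 4.9 kg.
Tool frame: the origin (TCP) lies midway between the tips of the shut fingers; the grasp point (between the pads) lies 19 mm behind it; x points along the fingers, z is the direction in which the jaws open and shut, and the axes are right-handed (so a half turn about x gives the same grasp; the last joint's range is limited). The gripper opens to 85 mm and grips with 20 to 120 N. Pads are 22 mm wide; open, the fingers measure 114 mm over their backs; the gripper's body (76 mm by 85 mm) begins 54 mm behind the grasp point. The pads swing forward as they close: fully open they stand 13 mm farther back than shut.
Start: joints at [1.15, 0.053, 1.613, -0, 1.476, -0.119], TCP at [185.764, 596.735, 231.304] pointing down, gripper open.
Joint ranges: [-3.01, 3.01], [-1.01, 2.22], [0.06, 2.58], [-1.02, 4.17], [0.09, 2.62], [-3.14, 3.14]. Speed limits (rad/s): [2.57, 2.57, 3.14, 3.14, 3.14, 3.14].

### API

Orientations are given as a unit quaternion [x, y, z, w].
In Python, from bench import read_state, get_image, sign_off, look_for, tip_of gives the robot as it stands.
- The arm moves only by the tool servo_tool, never from a script. Its argument "motion" is one flat list of numbers, 4 for each row, row after row: the shift along the tool's x, y, z in units of 0.04 m (1.0 is 0.04 m), then the turn about the tool's x in units of 60 degrees (1.0 is 60 degrees). In form: [x, y, z, roll, x, y, z, roll, ...]. A call has 1 to 5 rows; each row shifts and turns the pose as measured when the row begins, along the tool's axes as they then stand; what a row does not reach is not made up. A row lasts 1/12 s, in which the tool goes at most 41.7 mm and 7.16 degrees, less where a joint would pass 70% of its speed; a pose out of reach is approached as far as the arm can. A call with a number of a shift or a turn outside -1 to 1 is refused whole. A call with a gripper value outside its range is refused whole. "hand" is the closure, from 0 (fully open) to 1 (shut), set as the call begins (left out, the last holds). The fingers move at their own pace and stop on an object; "grip_force" is the grip in N (left out, the last holds). Time passes only in rows, so rows that do not move let the fingers close. It gives the time, the measured TCP pose, the force and the opening at its end, in the units of the state.
- read_state(): the state, without advancing time (a new reading comes with each control period).
- get_image(name): name is "side" or "top" or "wrist"; returns a dict with "frame" (420x560x3 uint8, red, green, blue), "camera_matrix" (3x3 intrinsics, pixels), "k1" (the pictures are not rectified: a ray, as slopes to the right and down, at radius r is drawn at 1 + k1 r^2 times it, then the intrinsics apply), "world_from_camera" (4x4, takes a point from camera to world coordinates). Camera axes: x right, y up, looking along -z (the intrinsics and any distortion apply to the point x, -y, -z); pixel columns grow to the right and rows downward; lengths in mm; the calibration is good to about 2 mm. A picture is of the moment at which its call begins. There is no depth.
- sign_off(): hands the job in, once; it reports no verdict.
Trained networks look in a picture, given as the dict that the camera call returned (one of the last four; its "shot" number tells which), for a name from the list of things; names that differ only in an ending like _2 or _b are one class to them, and where a whole thing is asked for, a point or a joint stands for the part that bears it (a point fixed in the world has none). Each returns a list of dicts, best first, with "score" (0 to 1); they miss things now and then, are a little off and sometimes report something else, mostly with a low value. They report only what shows in the picture. A call takes as long as a camera call.
- look_for(query, picture): "rect" ([left, top, right, bottom] in pixels, round what is visible of it).
- tip_of(query, picture): "centre" ([column, row] in pixels: a listed point, or the origin of a listed thing).
The state is a dict: "time_s": time; "joint_positions": joint angles; "joint_velocities": joint speeds; "effort": joint torques, N m; "ee_pos": TCP position; "ee_rot": TCP orientation; "force": force on the tool from outside, world axes, zero at the start; "wrist_torque": the same for the moment, N m; "gripper_width": finger opening in mm.
Only numpy, scipy, OpenCV 4.12 (cv2) and the standard library are available. Lean on these libraries where they do the work, as an engineer would, in place of code of your own. Each camera call takes 0.05 s, during which the arm holds its last target. There are 200 camera calls.

### The job

Bench-test the repaired fan: throw its toggle to the rear to switch it on, then press the low, medium and high speed keys (one, two and three dots) in that order, one at a time and each fully down for a moment, and stop it with the red key. Then throw the toggle back to the front so that the fan is left off, without shoving the fan about, tipping it or disturbing anything else on the bench.

Things in the scene. Friction and masses are not known exactly. Their poses are not given: they have to be found in the camera images.
- fan: white battery fan (no cord), guard and blade off, loose on four rubber feet, about 2.4 kg. Base 280 mm deep (x), 220 mm wide (y). Origin: centre of the underside; x to its rear, y to the left as seen facing its front, z up; front turned roughly to the robot. Its front half carries, left to right, a red key, three white keys (30 mm pitch) and a steel toggle, all at x = -85 mm
- fan_deck (a point): point on the surface of the control deck between the keys, at the fan's x = -85, y = 0, 43 mm high. The deck is a plane from x = -138 mm (34 mm high) to x = 0 (58 mm high), rising to the rear by 10 degrees; behind it, from x = 0 to 140 mm, is a hump 94 mm high
- fan_motor (a point): front end of the 8 mm spindle of the bare motor, at the fan's x = -3, y = 0, 262 mm high: keep clear of it. The spindle runs to the rear into the motor (86 mm thick, x from 32 to 142 mm), which stands on a neck 40 to 60 mm thick at x = 78 mm
- key_off_top (a point): centre of the top face of the red key, farthest left of the four (no dot): stop. At the fan's x = -85, y = 72 mm. The key is 30 mm (fan's x) by 20 mm (y), its top 9 mm above the deck and parallel to it (10 degrees off level), gap to the next key 10 mm. The point moves with the key
- key_low_top (a point): centre of the top face of the white key second from the left (one dot): low speed. At the fan's x = -85, y = 42 mm. The key is 30 mm (fan's x) by 20 mm (y), its top 9 mm above the deck and parallel to it (10 degrees off level), gap to the next key 10 mm. The point moves with the key
- key_mid_top (a point): centre of the top face of the white key third from the left (two dots): medium speed. At the fan's x = -85, y = 12 mm. The key is 30 mm (fan's x) by 20 mm (y), its top 9 mm above the deck and parallel to it (10 degrees off level), gap to the next key 10 mm. The point moves with the key
- key_high_top (a point): centre of the top face of the white key on the right of the four, next to the toggle (three dots): high speed. At the fan's x = -85, y = -18 mm. The key is 30 mm (fan's x) by 20 mm (y), its top 9 mm above the deck and parallel to it (10 degrees off level), gap to the next key 10 mm. The point moves with the key
- key_off (a joint): travel of that key in m, along the deck's normal: 0 up, 0.005 fully down against its stop (still 4 mm proud of the deck). A spring takes it from about 1.2 N at first touch to 4 N at the bottom and brings it back up when released
- key_low (a joint): travel of that key in m, along the deck's normal: 0 up, 0.005 fully down against its stop (still 4 mm proud of the deck). A spring takes it from about 1.2 N at first touch to 4 N at the bottom and brings it back up when released
- key_mid (a joint): travel of that key in m, along the deck's normal: 0 up, 0.005 fully down against its stop (still 4 mm proud of the deck). A spring takes it from about 1.2 N at first touch to 4 N at the bottom and brings it back up when released
- key_high (a joint): travel of that key in m, along the deck's normal: 0 up, 0.005 fully down against its stop (still 4 mm proud of the deck). A spring takes it from about 1.2 N at first touch to 4 N at the bottom and brings it back up when released
- toggle (a joint): angle of the steel toggle (the fan's main switch) in rad: 0 = off, leaning 0.4 rad to the fan's front from the deck's normal (towards the white dot); 0.8 = on, leaning 0.4 rad to the rear (towards the green dot). Spring over centre: pushed past the middle (0.4) it snaps to the other end and stays; 2 to 3 N at the tip move it
- toggle_tip (a point): centre of the rounded tip of the toggle, a round bat 9 mm thick at the tip; the tip is 28 mm from the pivot and moves with it; it swings 22 mm along the fan's x
- toggle_pivot (a point): pivot of the toggle, fixed on the fan at x = -85, y = -70 mm, 5 mm above the deck, inside a steel bush 13 mm thick and 8 mm high
- blade: blue three-bladed fan blade lying flat, 236 mm across, 32 mm high; bystander. Origin at the centre of its underside
- spinner: blue screw cap of the blade, 38 mm across, 21 mm high, lying near the front of the fan; bystander. Origin at the centre of its underside
- screwdriver: screwdriver with yellow handle, 190 mm long, 26 mm thick, lying beside the fan along its x; bystander. Origin at the centre of its underside
- multimeter: yellow and black hand-held meter, 150 x 80 x 45 mm, lying on its back; bystander. Origin at the centre of its underside
- pliers: pliers with red handles, 170 mm long, 16 mm high; bystander. Origin at the centre of its underside
- screw_dish: white dish of screws, 94 mm across, 30 mm high; bystander. Origin at the centre of its underside
- tape: roll of black tape, 90 mm across, 19 mm high; bystander. Origin at the centre of its underside
- mug: white mug, 76 mm across, 85 mm high, handle to one side; bystander. Origin at the centre of its underside

How it is judged:
By the outcome, as a careful person would: the job done as asked, in the order asked, and still so for the second after the job is handed in, with the robot touching nothing.
It also fails if it takes over 48 s, if anything falls off the work surface, if the arm or the gripper's body presses on something with over 40 N, if the wrist force passes 120 N, or if a joint passes its speed limit or range.

## Working session

There is one attempt and no reset: what is moved stays moved. The work goes in short steps, Python scripts to look and compute and a tool call to move; the robot and the scene stay as the last step left them, time stands still between calls to the robot, and variables do not carry over. Pictures are saved under pics/ and viewed, about 8 in all and at most 12, crops included, and the job is handed in when it is done.

Besides the shell and the picture viewer there is one more tool, called after "Request:" in YAML: its name, and indented under it one key for each argument. servo_tool: Moves the arm, as the interface text tells. Shifts and turns lie within -1 to 1; 1 stands for 0.04 m of shift or 60 degrees of turn. Its arguments: {"type":"object","properties":{"motion":{"type":"array","items":{"type":"number"}},"hand":{"type":"number"},"grip_force":{"type":"number"}},"required":["motion"]}

```bash
mkdir -p pics
cat > h.py <<'E'
import numpy as np, cv2
from bench import *
from scipy.spatial.transform import Rotation as R
from scipy.optimize import least_squares
def ray(p,uv):
    K=np.array(p["camera_matrix"]);T=np.array(p["world_from_camera"])
    d=cv2.undistortPoints(np.array([[uv]],float),K,np.array([p["k1"],0,0,0,0.]))[0,0]
    v=T[:3,:3]@np.array([d[0],-d[1],-1]);return T[:3,3],v/np.linalg.norm(v)
def proj(p,X):
    K=np.array(p["camera_matrix"]);T=np.linalg.inv(np.array(p["world_from_camera"]))
    c=T[:3,:3]@np.array(X,float)+T[:3,3];d=np.array([c[0],-c[1]])/-c[2]
    d=d*(1+p["k1"]*(d@d));return np.array([K[0,0]*d[0]+K[0,2],K[1,1]*d[1]+K[1,2]])
t=np.radians(10)
def top(y,h=9): return np.array([-85-h*np.sin(t),y,43.2+h*np.cos(t)])
F={"fan_deck":[-85,0,43.2],"fan_motor":[-3,0,262],"key_off_top":[-85,72,52],"key_low_top":[-85,42,52],"key_mid_top":[-85,12,52],"key_high_top":[-85,-18,52],"toggle_pivot":[-85,-70,48]}
E
python3 - <<'E'
from h import *
s=read_state();print({k:np.round(v,3) for k,v in s.items()})
P={}
obs=[]
for n in("side","top","wrist"):
    p=get_image(n);P[n]=p
    cv2.imwrite(f"pics/{n}0.png",p["frame"][:,:,::-1])
    for q in list(F)+["toggle_tip"]:
        r=tip_of(q,p)
        if r: print(n,q,np.round(r[0]["centre"],1),round(r[0]["score"],2))
        if r and r[0]["score"]>.4 and q in F and n!="wrist": obs.append((n,q,r[0]["centre"]))
def X(v,q): return R.from_euler('z',v[2]).apply(F[q])+[v[0],v[1],0]
f=lambda v:np.concatenate([proj(P[n],X(v,q))-c for n,q,c in obs])
best=min((least_squares(f,[600,y0,a],loss='soft_l1') for y0 in(-200,0,200) for a in(-.5,0,.5)),key=lambda r:r.cost)
print(best.x,best.cost);print([(o[0],o[1],np.round(e,1)) for o,e in zip(obs,f(best.x).reshape(-1,2))])
im=np.vstack([P["side"]["frame"],P["top"]["frame"]])
cv2.imwrite("pics/a.png",cv2.resize(np.hstack([P["side"]["frame"],P["top"]["frame"]]),(800,300))[:,:,::-1])
E
```

```text
{'time_s': np.float64(0.0), 'joint_positions': array([ 1.15 ,  0.053,  1.614, -0.   ,  1.476, -0.119]), 'joint_velocities': array([-0.001, -0.001,  0.001,  0.001, -0.001, -0.001]), 'effort': array([ 0.0000e+00, -3.9367e+01, -3.7018e+01, -0.0000e+00,  7.0000e-03,
       -0.0000e+00]), 'ee_pos': array([185.528, 596.189, 230.071]), 'ee_rot': array([-0.42 ,  0.57 ,  0.419,  0.569]), 'force': array([-0.224,  0.138, -1.229]), 'wrist_torque': array([-0.02 ,  0.01 , -0.014]), 'gripper_width': np.float64(85.157)}
side fan_deck [244.5 277.1] 0.93
side fan_motor [214.7 212.3] 0.9
side key_off_top [221.5 283.5] 0.5
side key_low_top [232.8 284.8] 0.51
side key_mid_top [244.7 280.3] 0.56
side key_high_top [180.3 314.2] 0.66
side toggle_pivot [256.1 260.7] 0.56
side toggle_tip [257.3 256.3] 0.45
top fan_deck [234.1 185.1] 0.92
top fan_motor [232.2 151. ] 0.6
top key_off_top [231.7 186.1] 0.63
top key_low_top [221.5 178.8] 0.55
top key_mid_top [232.1 185.4] 0.61
top key_high_top [230.6 186.1] 0.54
top toggle_pivot [252.5 191.6] 0.85
top toggle_tip [402.6 159.1] 0.19
wrist key_low_top [211.3 333.1] 0.55
[650.31358837 126.0654409  -12.91393723] 169.02954510835062
[('side', 'fan_deck', array([-0.4,  0.7])), ('side', 'fan_motor', array([-0.4, -0.5])), ('side', 'key_off_top', array([9.3, 8. ])), ('side', 'key_low_top', array([ 3.6, -0. ])), ('side', 'key_mid_top', array([-2.9, -2.1])), ('side', 'key_high_top', array([ 66.8, -42.3])), ('side', 'toggle_pivot', array([-0.2,  1.6])), ('top', 'fan_deck', array([-0.6, -0.1])), ('top', 'fan_motor', array([ 2.4, -3. ])), ('top', 'key_off_top', array([-17.9,  -8.9])), ('top', 'key_low_top', array([0.4, 1.5])), ('top', 'key_mid_top', array([-2.1, -2. ])), ('top', 'key_high_top', array([7.5, 0.4])), ('top', 'toggle_pivot', array([-0.2,  0.5]))]
```

View pics/side0.png

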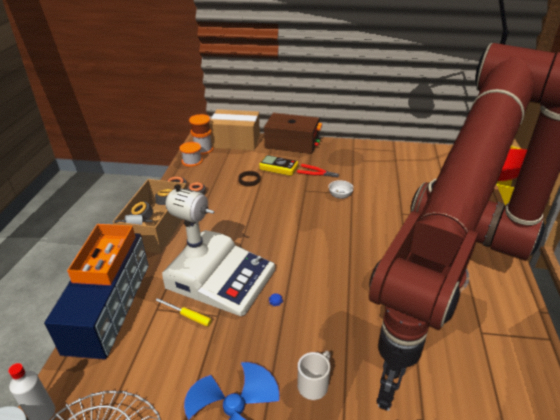

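View pics/top0.png

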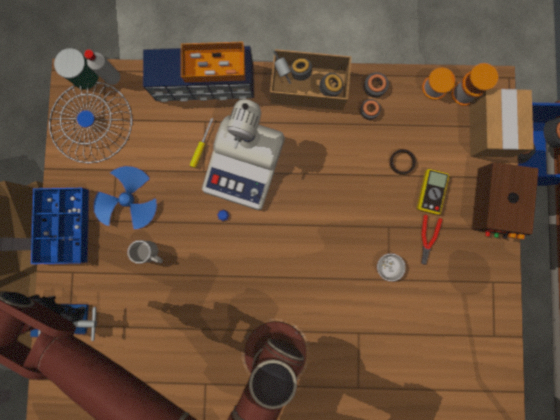

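The side view shows the fan at about (220,270): red key (233,292), toggle (257,262), spinner (275,299), and the screwdriver on its left. The top view shows the red key at (215,179) and the toggle at (255,192), front facing the robot. The rough pose is (650,126), yaw -20°. Next I work out the approach.

```bash
cat >> h.py <<'E'
FP=[650.3,126.1,-0.3476]
def fw(x): return R.from_euler('z',FP[2]).apply(x)+[FP[0],FP[1],0]
def plan(fx,fy,z,s=None):
    "shift in tool axes (units) and roll (units) to fan-frame point, tool z along +-fan x"
    s=s or read_state(); Rt=R.from_quat(s["ee_rot"]); g=fw([fx,fy,z]); d=g-s["ee_pos"]
    M=Rt.as_matrix(); fxw=R.from_euler('z',FP[2]).apply([1,0,0]); l=M.T@fxw
    r=np.degrees(np.arctan2(-l[1],l[2])); r=(r+90)%180-90
    print("t",s["time_s"],"goal",g.round(1),"tool shift mm",(M.T@d).round(1),"units",(M.T@d/40).round(2),"roll deg",r.round(1),"q6",s["joint_positions"][5].round(2),"F",np.round(s["force"],1))
E
python3 - <<'E'
from h import *
p=get_image("wrist");s=read_state();M=R.from_quat(s["ee_rot"]).as_matrix()
print(M.round(3)); T=np.array(p["world_from_camera"]);print("cam in tool",(M.T@(T[:3,3]-s["ee_pos"])).round(1),"look",(M.T@-T[:3,2]).round(2))
plan(-130,0,230)
for k in("blade","mug","spinner","screwdriver"):
    t=get_image("top") if k=="blade" else t
    r=tip_of(k,t)
    if r: o,v=ray(t,r[0]["centre"]);print(k,(o+v*(15-o[2])/v[2]).round(0),r[0]["score"])
print("spindle",fw([-3,0,262]))
E
```

```text
[[-0.    -0.955  0.297]
 [-0.     0.297  0.955]
 [-1.     0.    -0.   ]]
cam in tool [-1.429e+02  7.240e+01  1.000e-01] look [ 0.96 -0.29  0.  ]
t 1.4 goal [528.1 170.4 230. ] tool shift mm [   1.3 -453.6 -305.3] units [  0.03 -11.34  -7.63] roll deg -87.4 q6 -0.12 F [-0.7  0.7  0.5]
blade [567. 146.  15.] 0.67
mug [332. 452.  15.] 0.63
spinner [468. 203.  15.] 0.66
screwdriver [716. 275.  15.] 0.72
spindle [647.47942112 127.12192698 262.        ]
```

View pics/wrist0.png

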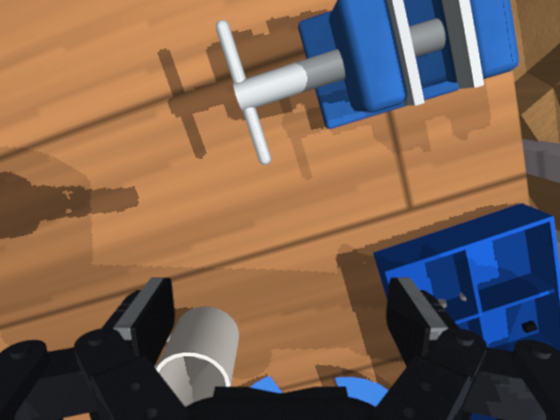

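The wrist view shows the open fingers and the mug at (195,350), none of it close to the tool. Moving over the front of the fan.

Request:
servo_tool:
  motion: [0,-0.8,-0.54,0,0,-0.8,-0.54,0,0,-0.8,-0.54,0,0,-0.8,-0.54,0,0,-0.8,-0.54,0]
  hand: 1

```text
time_s: 2.07
ee_pos: [306.0, 446.3, 230.7]
ee_rot: [-0.422, 0.566, 0.424, 0.567]
force: [1.1, 0.5, -0.4]
gripper_width: 26.1
```

Request:
servo_tool:
  motion: [0,-0.8,-0.54,0,0,-0.8,-0.54,0,0,-0.8,-0.54,0,0,-0.8,-0.54,0,0,-0.8,-0.54,0]

```text
time_s: 2.48
ee_pos: [432.9, 289.5, 231.5]
ee_rot: [-0.423, 0.565, 0.424, 0.568]
force: [0.5, 0.5, 0.3]
gripper_width: 0.1
```

Request:
servo_tool:
  motion: [0,-0.8,-0.54,0,0,-0.8,-0.54,0,0,-0.6,-0.4,0,0,-0.4,-0.3,0,0,0,0,0]

```text
time_s: 2.9
ee_pos: [519.4, 180.2, 232.5]
ee_rot: [-0.421, 0.565, 0.421, 0.571]
force: [-0.4, -0.1, 0.2]
gripper_width: 0.2
```

Request:
servo_tool:
  motion: [0,0,0,-0.119,0,0,0,-0.119,0,0,0,-0.119,0,0,0,-0.119,0,0,0,-0.119]

```text
time_s: 3.32
ee_pos: [518.9, 180.4, 232.5]
ee_rot: [0.577, -0.407, -0.576, -0.412]
force: [-0.3, -0.3, -0.5]
gripper_width: 0.2
```

Request:
servo_tool:
  motion: [0,0,0,-0.119,0,0,0,-0.119,0,0,0,-0.119,0,0,0,-0.119,0,0,0,-0.119]

```text
time_s: 3.73
ee_pos: [516.1, 184.6, 232.7]
ee_rot: [0.675, -0.21, -0.674, -0.215]
force: [-0.8, -0.8, -0.3]
gripper_width: 0.1
```

Request:
servo_tool:
  motion: [0,0,0,-0.119,0,0,0,-0.119,0,0,0,-0.03,0,0,0,0,0,0,0,0]

```text
time_s: 4.15
ee_pos: [513.5, 188.6, 232.9]
ee_rot: [0.699, -0.11, -0.697, -0.117]
force: [-0.9, 0.1, 0.7]
gripper_width: -0.2
```

Run:
```python
from h import *
p=get_image("wrist");cv2.imwrite("pics/w1.png",p["frame"][:,:,::-1])
s=read_state();print(s["ee_pos"],R.from_quat(s["ee_rot"]).as_matrix().round(3));plan(-130,0,230)
for q in list(F)+["toggle_tip"]:
    r=tip_of(q,p);print(q,[(np.round(a["centre"],1),round(a["score"],2)) for a in r[:2]], proj(p,fw(F[q])).round(1) if q in F else '')
```

```text
[513.4677042  188.57281335 232.88681846] [[ 0.003 -0.316 -0.949]
 [ 0.009 -0.949  0.316]
 [-1.    -0.01  -0.   ]]
t 4.2 goal [528.1 170.4 230. ] tool shift mm [  2.8  12.7 -19.6] units [ 0.07  0.32 -0.49] roll deg 1.5 q6 -2.61 F [ 0.  -0.   0.1]
fan_deck [(array([204.3, 169.8]), 0.79)] [210.7 171. ]
fan_motor [(array([486.2, 336.1]), 0.67)] [-109.   274.5]
key_off_top [(array([212.7, 245.6]), 0.89), (array([208.7, 215.4]), 0.59)] [211.3 247.5]
key_low_top [(array([208.9, 216. ]), 0.95), (array([197.7,  86.5]), 0.27)] [210.3 217.5]
key_mid_top [(array([209.9, 183.7]), 0.88), (array([205.5, 170. ]), 0.35)] [209.3 185.9]
key_high_top [(array([207.2, 146.5]), 0.88)] [208.3 152.7]
toggle_pivot [(array([198.3,  85.3]), 0.86), (array([212.6, 247.7]), 0.19)] [207.6  91.2]
toggle_tip []
```

View pics/w1.png

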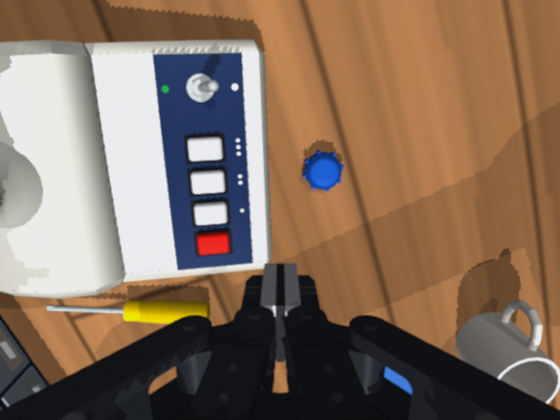

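The wrist view shows the keys at x≈210 (red 244, low 213, mid 182, high 148), the toggle at (203,87) leaning to the front (white dot), and the spinner at (323,171). The shut tips are at about (281,265). Refining the fan pose from this view.

Run:
```python
from h import *
p=get_image("wrist");im=p["frame"];s=read_state()
print("TCP px",proj(p,s["ee_pos"]))
hsv=cv2.cvtColor(im,cv2.COLOR_RGB2HSV)
obs=[]
# white/red key blobs inside the blue panel
c=im[130:262,182:236].astype(int)
m=((c.max(2)>150)).astype(np.uint8)
n,l,st,ce=cv2.connectedComponentsWithStats(m)
for i in range(1,n):
    if st[i,4]>200: print(st[i]+np.array([182,130,0,0,0]),ce[i]+[182,130])
for q in F:
    r=[a for a in tip_of(q,p) if a["score"]>.7]
    if r and q!="fan_motor": obs.append((q,r[0]["centre"]))
def X(v,q): return R.from_euler('z',v[2]).apply(top(F[q][1]) if 'key' in q else F[q])+[v[0],v[1],0]
f=lambda v:np.concatenate([proj(p,X(v,q))-c for q,c in obs])
b=least_squares(f,FP,loss='soft_l1',x_scale=[1,1,.01]);print(b.x,b.cost,[(q,e.round(1)) for (q,c),e in zip(obs,f(b.x).reshape(-1,2))])
```

```text
TCP px [281.70179271 281.87880856]
[188 139  35  23 716] [205.34497207 149.68854749]
[192 172  33  23 662] [208.10574018 182.97734139]
[195 204  33  22 618] [210.87702265 214.60841424]
[198 235  32  21 561] [213.56327986 244.81105169]
[ 6.53694974e+02  1.29395386e+02 -2.74006196e-01] 6.305184422484517 [('fan_deck', array([ 2.6, -2.8])), ('key_mid_top', array([-0.3, -0.7])), ('key_high_top', array([-1.7,  0.5])), ('toggle_pivot', array([0.2, 2. ]))]
```

```bash
python3 - <<'E'
from h import *
p=get_image("wrist")
obs=[(top(-18),[205.3,149.7]),(top(12),[208.1,183]),(top(42),[210.9,214.6]),(top(72),[213.6,244.8])]
# print panel: toggle pivot from network
for k in range(1): obs.append((F["toggle_pivot"],tip_of("toggle_pivot",p)[0]["centre"]))
X=lambda v,q: R.from_euler('z',v[2]).apply(q)+[v[0],v[1],0]
f=lambda v:np.concatenate([proj(p,X(v,q))-c for q,c in obs])
b=least_squares(f,FP,x_scale=[1,1,.01]);print(b.x,b.fun.round(1))
# cross-check: same pose in side/top
for n in("side","top"):
    t=get_image(n)
    for q in("fan_deck","fan_motor","toggle_pivot"):
        print(n,q,proj(t,X(b.x,F[q])).round(1),np.round(tip_of(q,t)[0]["centre"],1))
import re
s=open("h.py").read();s=re.sub(r"FP=\[.*\]",f"FP=[{b.x[0]:.1f},{b.x[1]:.1f},{b.x[2]:.4f}]",s);open("h.py","w").write(s)
E
python3 -c "
from h import *
print(FP);plan(-130,-70,140)"
```

```text
[ 6.54353116e+02  1.26240018e+02 -2.91133157e-01] [-0.2 -0.3 -0.  -0.2  0.  -0.   0.1 -0.1  0.1  0.6]
side fan_deck [243.6 276.7] [242.6 277.4]
side fan_motor [212.9 211.7] [213.7 214.9]
side toggle_pivot [254.2 260.9] [252.5 263.2]
top fan_deck [234.8 184.3] [236.  185.2]
top fan_motor [234.7 146.7] [236.4 148.6]
top toggle_pivot [254.  190.3] [253.5 191. ]
[654.4, 126.2, -0.2911]
t 5.5 goal [509.8  96.5 140. ] tool shift mm [ 92.   88.9 -25. ] units [ 2.3   2.22 -0.62] roll deg -1.7 q6 -2.61 F [ 0.3  0.7 -0.4]
```

Four keys and the pivot fit to 0.6 px, and the side and top views agree within their tolerance. Going to the front of the toggle.

Request:
servo_tool:
  motion: [0,0.75,-0.2,-0.028,0,0.75,-0.2,0,0,0.72,-0.2,0,0.8,0,0,0,0.8,0,0,0]

```text
time_s: 5.92
ee_pos: [516.4, 94.3, 175.8]
ee_rot: [0.707, -0.097, -0.693, -0.105]
force: [0.3, 0.4, -1.6]
gripper_width: -0.0
```

Request:
servo_tool:
  motion: [0.6,0,0,0,0,0,0,0]

```text
time_s: 6.08
ee_pos: [513.7, 93.1, 145.4]
ee_rot: [0.704, -0.098, -0.695, -0.106]
force: [-1.6, -0.2, -0.4]
gripper_width: -0.0
```

```bash
python3 -c "
from h import *
plan(-126,-70,62)
p=get_image('wrist');cv2.imwrite('pics/w2.png',p['frame'][:,:,::-1])"
```

```text
t 6.0833 goal [513.6  95.3  62. ] tool shift mm [83.5 -1.1  1.6] units [ 2.09 -0.03  0.04] roll deg 0.1 q6 -2.82 F [-1.6 -0.2 -0.4]
```

View pics/w2.png

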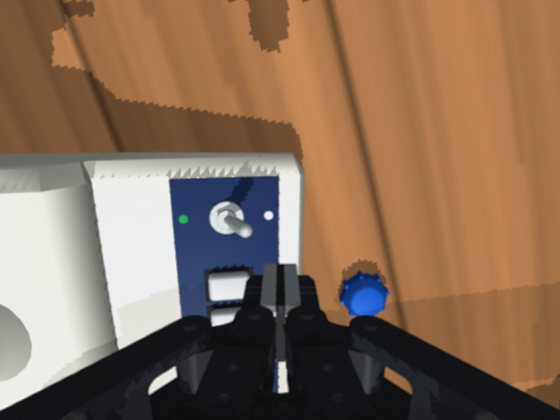

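The toggle is at (240,227), ahead and to the left of the tips at (280,265), as expected. Descending beside it.

Request:
servo_tool:
  motion: [0.7,0,0,0,0.7,0,0,0,0.6,0,0,0,0,0,0,0]

```text
time_s: 6.47
ee_pos: [523.3, 94.9, 75.5]
ee_rot: [0.71, -0.096, -0.689, -0.106]
force: [-0.1, -1.1, -0.9]
gripper_width: 0.0
```

```bash
python3 -c "
from h import *
plan(-105,-70,62)"
```

```text
t 6.4667 goal [533.7  89.3  62. ] tool shift mm [ 13.8   2.6 -11.2] units [ 0.34  0.07 -0.28] roll deg 0.2 q6 -2.82 F [-0.1 -1.1 -0.9]
```

Request:
servo_tool:
  motion: [0,0.07,0.25,0,0.33,0,0,0,0,0,0,0]

```text
time_s: 6.72
ee_pos: [517.2, 95.9, 67.5]
ee_rot: [0.713, -0.096, -0.687, -0.106]
force: [-0.1, -0.2, -0.5]
gripper_width: 0.2
```

```bash
python3 -c "
from h import *
print(read_state()['ee_pos']);plan(-100,-70,62)"
```

```text
[517.22036865  95.87563398  67.49073386]
t 6.7167 goal [538.5  87.8  62. ] tool shift mm [  6.2   1.8 -22.5] units [ 0.16  0.05 -0.56] roll deg 0.3 q6 -2.82 F [-0.1 -0.2 -0.5]
```

Request:
servo_tool:
  motion: [0.08,0.05,-0.15,0,0,0,-0.2,0,0,0,-0.2,0]

```text
time_s: 6.97
ee_pos: [540.7, 89.3, 73.3]
ee_rot: [0.713, -0.094, -0.686, -0.107]
force: [0.2, -0.5, 0.6]
gripper_width: 0.3
```

```bash
python3 -c "
from h import *
plan(-95,-70,63)"
```

```text
t 6.9667 goal [543.3  86.4  63. ] tool shift mm [10.3  2.2 -3. ] units [ 0.26  0.06 -0.07] roll deg 0.4 q6 -2.84 F [ 0.2 -0.5  0.6]
```

```bash
python3 -c "
from h import *
p=get_image('wrist');s=read_state();print(s['ee_pos'],s['force'],R.from_quat(s['ee_rot']).as_matrix().round(3));cv2.imwrite('pics/w3.png',p['frame'][:,:,::-1])
for lean in(.575,.175,-.225): print(proj(p,fw([-85.9-28*np.sin(lean),-70,48+28*np.cos(lean)])))"
```

```text
[542.59751071  88.96061464  73.72049699] [ 0.53215473 -0.89386757  1.13758855] [[ 0.043 -0.281 -0.959]
 [ 0.013 -0.959  0.282]
 [-0.999 -0.024 -0.038]]
[288.24525214 276.18867971]
[263.73698954 280.12190265]
[237.7963153  279.19106471]
```

View pics/w3.png

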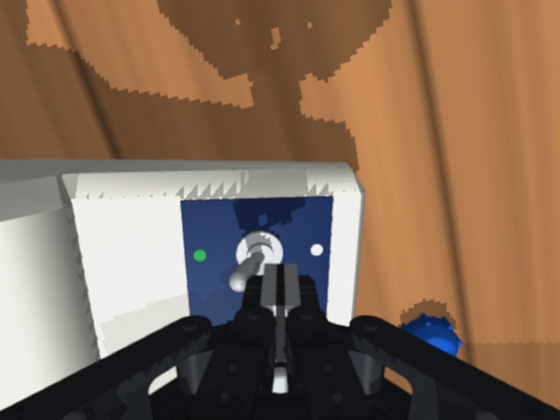

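The toggle tip is at (238,281), leaning to the green dot, where my model puts "on" (238,279). Lifting and heading to the low key.

Request:
servo_tool:
  motion: [-0.6,0,0.1,0,-0.3,0,0,0,0,0,0,0]

```text
time_s: 7.27
ee_pos: [540.2, 88.9, 112.9]
ee_rot: [0.715, -0.094, -0.684, -0.108]
force: [0.1, 0.2, 0.3]
gripper_width: 0.3
```

```bash
python3 -c "
from h import *
plan(-89,42,80)"
```

```text
t 7.2667 goal [581.2 192.   80. ] tool shift mm [  36.1 -109.6   -8.9] units [ 0.9  -2.74 -0.22] roll deg 0.3 q6 -2.84 F [0.1 0.2 0.3]
```

Request:
servo_tool:
  motion: [0,-0.8,-0.07,0,0,-0.8,-0.07,0,0,-0.8,-0.05,0,0,-0.3,0,0,0,0,0,0]

```text
time_s: 7.68
ee_pos: [582.0, 192.3, 117.1]
ee_rot: [0.717, -0.095, -0.681, -0.109]
force: [-0.4, -0.1, -0.0]
gripper_width: 0.2
```

```bash
python3 -c "
from h import *
plan(-89,42,75)"
```

```text
t 7.6833 goal [581.2 192.   75. ] tool shift mm [42.   1.7  2.6] units [1.05 0.04 0.07] roll deg 0.1 q6 -2.65 F [-0.4 -0.1 -0. ]
```

Request:
servo_tool:
  motion: [0.5,0.02,0.04,0,0.5,0.02,0.03,0,0.2,0,0,0,0,0,0,0]

```text
time_s: 8.02
ee_pos: [581.6, 190.4, 67.2]
ee_rot: [0.718, -0.095, -0.681, -0.108]
force: [-0.2, -0.1, 1.4]
gripper_width: -0.1
```

```bash
python3 -c "
from h import *
plan(-89,42,55)"
```

```text
t 8.0167 goal [581.2 192.   55. ] tool shift mm [12.2 -1.1  1.4] units [ 0.3  -0.03  0.04] roll deg 0.2 q6 -2.66 F [-0.2 -0.1  1.4]
```

Request:
servo_tool:
  motion: [0.2,-0.03,0.04,0,0.2,0,0,0,0,0,0,0]

```text
time_s: 8.27
ee_pos: [581.6, 190.5, 50.9]
ee_rot: [0.718, -0.096, -0.681, -0.109]
force: [-0.5, 1.2, 2.1]
gripper_width: -0.0
```

```bash
python3 -c "
from h import *
p=get_image('wrist');cv2.imwrite('pics/w4.png',p['frame'][:,:,::-1]);plan(-89,42,47.5)"
```

```text
t 8.3167 goal [581.2 192.   47.5] tool shift mm [ 4.1 -1.   1. ] units [ 0.1  -0.02  0.03] roll deg 0.1 q6 -2.66 F [-1.4 -0.1  2. ]
```

View pics/w4.png

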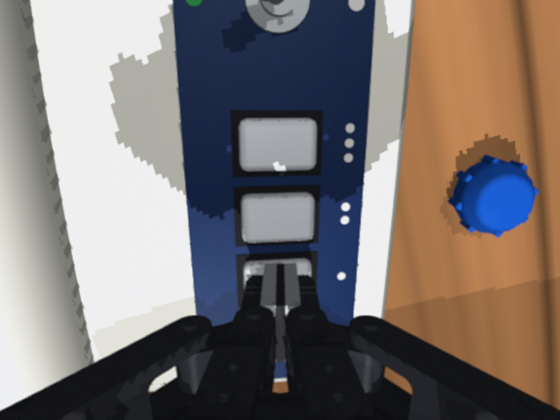

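The tips sit on the one-dot key at (278,270) and are partly through the stroke (2 N). Pressing the rest of the way.

Request:
servo_tool:
  motion: [0.12,0,0,0,0.06,0,0,0,0,0,0,0]

```text
time_s: 8.57
ee_pos: [583.5, 190.8, 48.7]
ee_rot: [0.719, -0.096, -0.68, -0.109]
force: [-2.8, 0.8, 3.6]
gripper_width: 0.1
```

```bash
python3 -c "
from h import *
plan(-89,42,47.5);print(read_state()['ee_pos'])"
```

```text
t 8.5667 goal [581.2 192.   47.5] tool shift mm [ 1.  -0.5  2.6] units [ 0.03 -0.01  0.06] roll deg 0.1 q6 -2.66 F [-2.8  0.8  3.6]
[583.45358635 190.77386013  48.65188931]
```

Request:
servo_tool:
  motion: [0.1,0,0.04,0,0.1,0,0.02,0,0.05,0,0,0]

```text
time_s: 8.82
ee_pos: [584.8, 191.1, 48.1]
ee_rot: [0.72, -0.096, -0.679, -0.108]
force: [-5.1, -0.7, 6.2]
gripper_width: 0.1
```

Force is now 7 N along the normal, and z stopped at about 48 mm, so the key is on its stop. Hold briefly, then lift.

Request:
servo_tool:
  motion: [0.08,0,0.05,0,0.05,0,0.05,0]

```text
time_s: 8.98
ee_pos: [585.0, 191.4, 48.3]
ee_rot: [0.723, -0.096, -0.676, -0.107]
force: [-0.2, -2.8, 4.3]
gripper_width: -0.2
```

Request:
servo_tool:
  motion: [-0.5,0,0.05,0,-0.3,0,0,0,0,0,0,0]

```text
time_s: 9.23
ee_pos: [581.8, 191.5, 82.3]
ee_rot: [0.724, -0.096, -0.675, -0.107]
force: [0.3, 0.5, -0.5]
gripper_width: -0.1
```

Run:
```python
from h import *
plan(-90,12,70)
p=get_image('wrist');cv2.imwrite('pics/w5.png',p['frame'][:,:,::-1])
for q in ("key_mid_top","key_high_top","toggle_pivot","toggle_tip"):
    r=tip_of(q,p);print(q,[(np.round(a["centre"],1),round(a["score"],2)) for a in r[:1]],proj(p,fw(top(F[q][1]) if 'key' in q else F.get(q,[-79.6,-70,75.3]))))
```

```text
t 9.2333 goal [571.6 163.5  70. ] tool shift mm [11.4 30.   2.5] units [0.28 0.75 0.06] roll deg 0.2 q6 -2.65 F [ 0.3  0.5 -0.5]
key_mid_top [(array([286.8, 197.8]), 0.7)] [282.21446521 197.00258708]
key_high_top [(array([286.1, 134. ]), 0.58)] [282.40729498 134.09058728]
toggle_pivot [(array([279.5,  12.9]), 0.94)] [279.7277389   12.34404721]
toggle_tip [] [259.86022038  -3.63605252]
```

The fan hasn't moved: the pivot matches its prediction within a pixel. Next is the medium key.

Request:
servo_tool:
  motion: [0,0.75,0.06,0,0,0,0,0,0.3,0,0,0,0,0,0,0]

```text
time_s: 9.82
ee_pos: [567.0, 162.1, 60.4]
ee_rot: [0.72, -0.097, -0.679, -0.106]
force: [-1.1, 0.3, 0.2]
gripper_width: 0.1
```

```bash
python3 -c "
from h import *
print(read_state()['ee_pos']);plan(-89,12,50)"
```

```text
[567.04454967 162.13544452  60.43522791]
t 9.8167 goal [572.6 163.2  50. ] tool shift mm [10.7 -2.4 -4.4] units [ 0.27 -0.06 -0.11] roll deg 0.2 q6 -2.7 F [-1.1  0.3  0.2]
```

Request:
servo_tool:
  motion: [0,-0.06,-0.1,0,0.2,0,0,0,0.12,0,0,0,0.1,0,0,0,0.05,0,0,0]

```text
time_s: 10.23
ee_pos: [573.6, 163.8, 47.2]
ee_rot: [0.717, -0.099, -0.682, -0.103]
force: [-12.7, -2.4, 15.2]
gripper_width: 0.0
```

```bash
python3 -c "
from h import *
plan(-89,12,47.5)"
```

```text
t 10.2333 goal [572.6 163.2  47.5] tool shift mm [-0.4  0.9  0.8] units [-0.01  0.02  0.02] roll deg 0.3 q6 -2.69 F [-12.7  -2.4  15.2]
```

Fully down with a clear stop. The lateral load is rather high, so I'll ease off and lift.

Request:
servo_tool:
  motion: [0,0,0.04,0,-0.5,0,0.05,0,-0.3,0,0,0,0,0,0,0]

```text
time_s: 10.57
ee_pos: [569.6, 165.8, 81.1]
ee_rot: [0.717, -0.098, -0.682, -0.102]
force: [0.5, 1.3, -0.1]
gripper_width: 0.2
```

Run:
```python
from h import *
p=get_image('wrist');plan(-90,-18,68)
for q in ("key_high_top","toggle_pivot"):
    r=tip_of(q,p);print(q,[(np.round(a["centre"],1),round(a["score"],2)) for a in r[:1]],proj(p,fw(top(F[q][1]) if 'key' in q else F[q])))
```

```text
t 10.6167 goal [563.  134.8  68. ] tool shift mm [11.9 31.7 -2.1] units [ 0.3   0.79 -0.05] roll deg 0.4 q6 -2.69 F [0.1 1.1 0.2]
key_high_top [(array([275.4, 251.6]), 0.73)] [272.37396033 194.20157236]
toggle_pivot [(array([272.3,  78.3]), 0.97)] [269.63757754  80.78247382]
```

Request:
servo_tool:
  motion: [0,0.77,-0.03,0,0,0,0,0,0.3,0,0,0,0,0,0,0]

```text
time_s: 11.05
ee_pos: [558.5, 134.7, 60.3]
ee_rot: [0.714, -0.099, -0.686, -0.101]
force: [-0.4, -0.1, -0.9]
gripper_width: -0.1
```

```bash
python3 -c "
from h import *
plan(-90,-18,50)"
```

```text
t 11.05 goal [563.  134.8  50. ] tool shift mm [10.5 -1.3 -3.9] units [ 0.26 -0.03 -0.1 ] roll deg 0.4 q6 -2.74 F [-0.4 -0.1 -0.9]
```

Request:
servo_tool:
  motion: [0,-0.03,-0.08,0,0.2,0,0,0,0.1,0,0,0,0.08,0,0.03,0,0.03,0,0.02,0]

```text
time_s: 11.47
ee_pos: [562.9, 135.5, 47.2]
ee_rot: [0.714, -0.1, -0.686, -0.098]
force: [-5.5, -2.1, 7.9]
gripper_width: -0.4
```

```bash
python3 -c "
from h import *
plan(-90,-18,47.5)"
```

```text
t 11.4667 goal [563.  134.8  47.5] tool shift mm [-0.2  0.6 -0.3] units [-0.01  0.02 -0.01] roll deg 0.6 q6 -2.74 F [-5.5 -2.1  7.9]
```

The high key is at its stop (z 47.2, about 9 N normal). Hold briefly, lift, then go to the red key.

Request:
servo_tool:
  motion: [0.06,0,0.03,0,0,0,0.03,0]

```text
time_s: 11.63
ee_pos: [562.5, 135.6, 48.1]
ee_rot: [0.714, -0.101, -0.686, -0.097]
force: [-0.0, -3.3, 3.6]
gripper_width: 0.2
```

Request:
servo_tool:
  motion: [-0.5,0,0.05,0,-0.4,0,0,0,0,0,0,0]

```text
time_s: 11.88
ee_pos: [558.8, 137.3, 83.6]
ee_rot: [0.714, -0.1, -0.687, -0.096]
force: [1.0, 1.0, 0.5]
gripper_width: 0.0
```

Run:
```python
from h import *
p=get_image('wrist');plan(-90,72,75)
q="toggle_pivot";print([np.round(a["centre"],1) for a in tip_of(q,p)[:1]],proj(p,fw(F[q])))
```

```text
t 11.9333 goal [588.9 221.   75. ] tool shift mm [  7.3 -89.   -6.2] units [ 0.18 -2.22 -0.15] roll deg 0.7 q6 -2.74 F [ 0.4 -0.1 -0.6]
[array([269.6, 148.7])] [265.74776529 148.02572445]
```

Request:
servo_tool:
  motion: [0,-0.75,-0.05,0.012,0,-0.75,-0.05,0,0,-0.72,-0.05,0,0,0,0,0]

```text
time_s: 12.32
ee_pos: [586.1, 221.7, 73.7]
ee_rot: [0.709, -0.108, -0.69, -0.101]
force: [-1.3, -0.3, -0.5]
gripper_width: -0.4
```

```bash
python3 -c "
from h import *
plan(-90,72,62)"
```

```text
t 12.3167 goal [588.9 221.   62. ] tool shift mm [11.7 -0.2 -2.5] units [ 0.29 -0.01 -0.06] roll deg -0.3 q6 -2.59 F [-1.3 -0.3 -0.5]
```

Request:
servo_tool:
  motion: [0.3,0,-0.08,0,0,0,0,0]

```text
time_s: 12.48
ee_pos: [588.0, 221.7, 57.9]
ee_rot: [0.707, -0.107, -0.692, -0.099]
force: [-0.9, -0.6, -0.8]
gripper_width: -0.2
```

```bash
python3 -c "
from h import *
plan(-90,72,50)"
```

```text
t 12.4833 goal [588.9 221.   50. ] tool shift mm [ 7.9  0.4 -0.8] units [ 0.2   0.01 -0.02] roll deg -0.1 q6 -2.59 F [-0.9 -0.6 -0.8]
```

Request:
servo_tool:
  motion: [0.18,0.01,-0.02,0,0.08,0,0,0,0.08,0,0.03,0,0.06,0,0.03,0]

```text
time_s: 12.82
ee_pos: [588.9, 220.7, 47.2]
ee_rot: [0.708, -0.108, -0.691, -0.099]
force: [-5.7, -1.7, 11.0]
gripper_width: -0.1
```

Request:
servo_tool:
  motion: [0.06,0,0.03,0,0.06,0,0.02,0]

```text
time_s: 12.98
ee_pos: [588.9, 220.6, 47.2]
ee_rot: [0.709, -0.108, -0.689, -0.1]
force: [-4.1, 0.3, 11.0]
gripper_width: 0.1
```

The red key is at its stop (11 N). Lifting and moving over, behind the toggle.

Request:
servo_tool:
  motion: [-0.6,0,0.05,0,-0.7,0,0,0,-0.4,0,0,0,0,0,0,0]

```text
time_s: 13.32
ee_pos: [582.5, 219.1, 114.9]
ee_rot: [0.707, -0.11, -0.691, -0.1]
force: [1.1, 0.5, 0.6]
gripper_width: -0.3
```

Request:
servo_tool:
  motion: [0,0.8,0.03,0,0,0.8,0.03,0,0,0.8,0.03,0,0,0.8,0.03,0,0,0.3,0,0]

```text
time_s: 13.73
ee_pos: [533.2, 82.8, 111.2]
ee_rot: [0.706, -0.108, -0.693, -0.099]
force: [-0.0, -0.4, -0.5]
gripper_width: -0.2
```

Run:
```python
from h import *
p=get_image('wrist');plan(-56,-70,100);print(read_state()['ee_pos'])
cv2.imwrite('pics/w6.png',p['frame'][:,:,::-1])
for q in("toggle_pivot","key_high_top"):print([np.round(a["centre"],1) for a in tip_of(q,p)[:1]],proj(p,fw(F[q])))
print("on tip",proj(p,fw([-79.6,-70,75.3])))
```

```text
t 13.7833 goal [580.7  75.2 100. ] tool shift mm [ 11.7  -7.4 -47.4] units [ 0.29 -0.18 -1.18] roll deg -0.2 q6 -2.82 F [ 0.1 -1.2 -1.2]
[532.99482835  82.13733064 110.82740564]
[array([253.7, 245.8])] [252.81848909 244.0425592 ]
[] [254.31426566 322.98380975]
on tip [237.92669814 262.02934812]
```

View pics/w6.png

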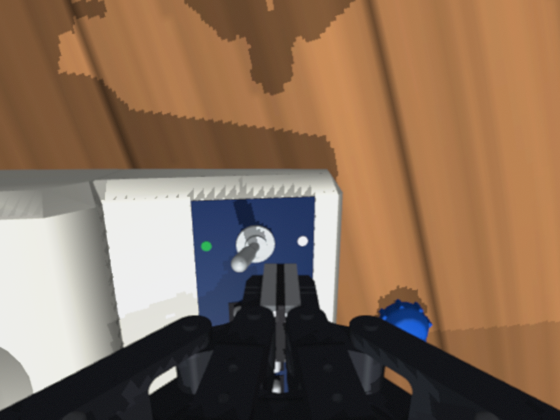

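The toggle is still on (tip at (238,264)) and the fan hasn't moved (pivot within 2 px). Passing over the toggle to its rear side.

Request:
servo_tool:
  motion: [0,-0.09,-0.6,0,0,-0.09,-0.58,0,0,0,0,0]

```text
time_s: 14.13
ee_pos: [582.7, 80.9, 110.6]
ee_rot: [0.706, -0.107, -0.693, -0.099]
force: [0.2, -0.5, 0.2]
gripper_width: -0.1
```

```bash
python3 -c "
from h import *
plan(-57,-70,66)"
```

```text
t 14.1333 goal [579.7  75.5  66. ] tool shift mm [44.6  5.7  2.2] units [1.11 0.14 0.05] roll deg -0.1 q6 -2.83 F [ 0.2 -0.5  0.2]
```

Request:
servo_tool:
  motion: [0.4,0.14,0,0,0.4,0,0,0,0.22,0,0,0,0,0,0,0]

```text
time_s: 14.47
ee_pos: [583.9, 79.5, 67.8]
ee_rot: [0.707, -0.104, -0.693, -0.099]
force: [-0.4, -0.3, -0.4]
gripper_width: 0.2
```

```bash
python3 -c "
from h import *
plan(-74,-70,66)"
```

```text
t 14.4667 goal [563.4  80.4  66. ] tool shift mm [ 1.4  4.9 19.9] units [0.04 0.12 0.5 ] roll deg 0.2 q6 -2.83 F [-0.4 -0.3 -0.4]
```

Request:
servo_tool:
  motion: [0,0.1,0.2,0,0,0,0.2,0,0,0,0.15,0]

```text
time_s: 14.72
ee_pos: [562.2, 83.0, 68.7]
ee_rot: [0.708, -0.104, -0.692, -0.098]
force: [0.1, -0.4, -0.7]
gripper_width: -0.5
```

Run:
```python
from h import *
p=get_image('wrist');plan(-80,-70,66);print(read_state()['ee_pos'])
cv2.imwrite('pics/w7.png',p['frame'][:,:,::-1])
for lean in(.575,.175,-.225): print(proj(p,fw([-85.9-28*np.sin(lean),-70,48+28*np.cos(lean)])))
```

```text
t 14.7667 goal [557.7  82.1  66. ] tool shift mm [2.4 2.1 2.9] units [0.06 0.05 0.07] roll deg 0.3 q6 -2.83 F [ 0.1  0.1 -1.1]
[560.97925848  83.37884841  68.45659152]
[341.33165143 281.27093594]
[317.51061064 285.45950975]
[290.50010825 284.77929869]
```

View pics/w7.png

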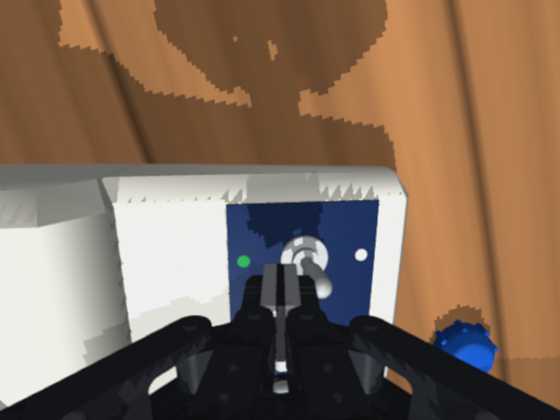

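The toggle tip is at about (323,290), just about the middle (318 predicted). Pushing a little further.

Request:
servo_tool:
  motion: [0,0,0.15,0,0,0,0.15,0,0,0,0,0]

```text
time_s: 15.02
ee_pos: [548.7, 87.6, 70.1]
ee_rot: [0.709, -0.103, -0.691, -0.098]
force: [2.6, -0.7, -0.0]
gripper_width: 0.1
```

Request:
servo_tool:
  motion: [0,0,-0.2,0,-0.5,0,-0.1,0,-0.7,0,0,0,-0.7,0,0,0,0,0,0,0]

```text
time_s: 15.43
ee_pos: [556.7, 84.9, 146.6]
ee_rot: [0.706, -0.103, -0.694, -0.098]
force: [0.2, 0.6, 0.8]
gripper_width: -0.3
```

Run:
```python
from h import *
p=get_image('wrist');plan(-140,-70,150);print(read_state()['ee_pos'])
cv2.imwrite('pics/w8.png',p['frame'][:,:,::-1])
for lean in(.575,.175,-.225): print(proj(p,fw([-85.9-28*np.sin(lean),-70,48+28*np.cos(lean)])))
```

```text
t 15.4833 goal [500.2  99.3 150. ] tool shift mm [-6.8  1.7 57.1] units [-0.17  0.04  1.43] roll deg 0.3 q6 -2.83 F [-0.3 -0.  -0.2]
[555.52909781  84.7973179  144.04606071]
[314.45668283 224.02140905]
[298.09717833 225.87772946]
[280.02917426 225.55572864]
```

View pics/w8.png

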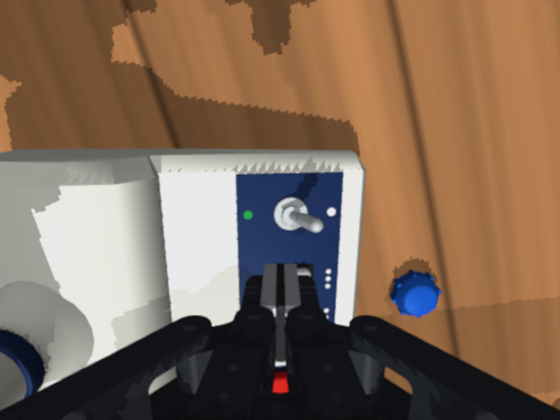

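The toggle tip is at (318,226), leaning to the white dot, so it is off. Retreating to clear space, then a last check and hand-in.

Request:
servo_tool:
  motion: [0,0,0.7,0,0,0,0.7,0,-0.6,0,0,0,0,0,0,0,0,0,0,0]

```text
time_s: 15.9
ee_pos: [494.6, 100.5, 158.0]
ee_rot: [-0.698, 0.105, 0.701, 0.098]
force: [0.0, 0.6, -0.9]
gripper_width: -0.3
```

Run:
```python
from h import *
p=get_image('wrist');s=read_state();print(s["ee_pos"],s["force"],s["time_s"])
for q in("toggle_pivot","key_mid_top"):print([np.round(a["centre"],1) for a in tip_of(q,p)[:1]],proj(p,fw(F[q])).round(1))
print(sign_off())
```

```text
[495.66647385 100.4699763  158.99184757] [ 0.27813602 -0.77519993  0.95380874] 15.95
[array([198.4, 214.4])] [196.7 213.5]
[array([206.2, 320.9])] [202.3 316.4]
the job is handed in; nothing more can be done
None
```

I ran the bench test in the order asked and handed it in at about 16 s, with the gripper clear of the fan. I threw the toggle to the rear and pressed low, medium, high and then the red stop key, one at a time. Then I threw the toggle back to the front.

- **Toggle:** the wrist camera showed it leaning to the green dot after the first throw and to the white dot after the last, close to the predicted positions.
- **Keys:** key travel can't be read directly, so "fully down" rests on force and height. Each key met a hard stop with the tool 47 to 48 mm above the bench, at about 7 N (low), 17 N (medium), 9 N (high) and 12 N (red), above the 4 N spring limit.
- **Side load:** the medium press also pushed sideways on the fan with about 13 N, more than I intended. A check right after it put the toggle pivot about 3–4 px (1–2 mm) from its predicted place.
- **Fan position:** the last check put the toggle pivot within 2 px of its predicted place. The medium key read about 6 px off; that prediction used a slightly simplified key position, so I gave it less weight.
- **Other things on the bench:** the spinner was the only other object in the later wrist pictures. I took no final side or top picture to confirm the rest, but the tool stayed well above them.

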